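# Hang the work lantern on the lift pole and raise it

### The job

Hang the lantern by its handle on the pole's two-pronged hook so that it hangs freely, and let go of it. Then squeeze the orange pole head so that its release button is pushed in, and with the button held in pull the pole up, past its first stop, all the way to its second and last stop. Finish while still holding the pole head up there with the lantern hanging on the hook, and leave the other things on the bench alone.

Things in the scene. Friction and masses are not known exactly. Their poses are not given: they have to be found in the camera images.
- stand: Lift pole fixed to the bench: steel foot 110 mm across, 10 mm thick; upright aluminium sleeve 44 mm thick with a 50 mm black collar, top 140 mm above the bench; from it rises the telescoping mast with orange head and hook. Origin: centre of the foot's underside, on the pole's axis. z up; the hook sticks out on its -x side; the release button is on the -y side of the head.
- pole_head (a point): Grip point: in the orange head, on the pole's axis at the button's height, 190 mm above the bench with the pole down. Head: 36 mm along the stand's y (42 with the button out), 30 along x; top 20 mm above this point, underside 30 below, hook crossbar 40 below. Grip from above, fingers closing along the stand's y: one pushes the button in, the other bears on the plain face. Axes as stand.
- button_face (a point): Centre of the outer face of the black release button, 16 mm wide and 22 mm high, which stands 6 mm proud of the head's -y face (stand axes) and is pushed in along +y until flush.
- release (a joint): Travel of the release button in m: 0 out, 0.006 fully in (flush). Sprung: 3 N starts it, about 8 N holds it fully in; it comes out when let go. The pole is unlocked while it is in by more than 4 mm.
- mast (a joint): How far the pole is pulled up, m: 0 down (start), 0.050 first stop, 0.100 second stop (hard end). Button out: locked at 0, caught at the first stop. Button held in: slides freely through to the second stop. Nothing latches it there: let go, it sinks by its weight. Mast 0.43 kg (times 0.8 to 1.2) plus the lantern, 1 N friction.
- hook_seat (a point): Where the handle bar's axis lies when hung: 95 mm from the pole axis on the stand's -x side, 186 mm above the bench with the pole down. Hook: two steel prongs 8 mm thick, 30 mm either side of this point along the stand's y, with a dip here, rising 12 mm towards the pole over 40 mm; upturned tips 30 mm further out, their tops 14 mm above this point. The bar lies across both, along the stand's y.
- lantern: Loose battery work lantern, 0.38 kg (times 0.7 to 1.3), standing upright: yellow round base and cap 104 mm in diameter, white diffuser between, cap top 82 mm above its underside, a rigid dark steel handle arching over it. Origin: centre of its underside; z up; y along the handle's top bar. Either way round is the same.
- handle_grip (a point): Centre of the handle's level top bar, on its axis, 142 mm above the lantern's underside. Bar 10 mm thick along the lantern's y, uprights 50 mm either side; in the middle a black rubber sleeve 16 mm in diameter, 30 mm long, to be gripped from above by fingers closing along the lantern's x. 60 mm from the bar's axis down to the cap.
- screwdriver: Bystander: red-handled screwdriver lying on the bench. Origin at its underside.
- spray_can: Bystander: spray can 54 mm in diameter and 150 mm high, upright. Origin: centre of its underside.
- bolt_tray: Bystander: blue open tray 100 x 140 x 35 mm. Origin: centre of its underside.

How it is judged:
By the outcome, as a careful person would: the job done as asked, in the order asked, and still so for the second after the job is handed in, while the arm keeps its last pose, push and grip.
It also fails if it takes over 72 s, if anything falls off the work surface, if the arm or the gripper's body presses on something with over 40 N, if the wrist force passes 120 N, or if a joint passes its speed limit or range.

### The arm

A 7-joint arm with a two-finger parallel gripper is mounted at the origin on the work surface. World frame = base frame: x ahead of the robot, y to its left, z up, the work surface at z = 0. Lengths are in mm, angles in rad, forces in N, time in s.
With the tool pointing down it reaches from about 400 to 850 mm from the base axis. Payload 10.4 kg.
Tool frame: the origin (TCP) lies where the fingers leave the gripper's body, on its centre line; the fingertips stand 70 mm ahead of it and the grasp point (between the pads) lies 51 mm ahead of it; z points along the fingers, y is the line along which they close (so a half turn about z gives the same grasp; the last joint's range is limited). The gripper opens to 87 mm and grips with 3 to 60 N. Pads are 19 mm wide; open, the fingers measure 117 mm over their backs; the gripper's body (75 mm by 190 mm) begins 51 mm behind the grasp point.
Start: joints at [-1.206, 0.332, -0.065, 1.46, 0.022, 1.35, -0.088], TCP at [236.333, 578.611, 292.276] pointing down, gripper open.
Joint ranges: [-2.6, 2.6], [-0.5, 2.12], [-1.47, 1.34], [0.16, 2.42], [-1.27, 4.41], [0.06, 2.06], [-2.6, 2.6]. Speed limits (rad/s): [2.22, 2.22, 2.79, 2.79, 3.14, 3.14, 3.14].

### API

Orientations are given as [roll, pitch, yaw] about the fixed x, y, z axes, in that order (R = Rz(yaw) Ry(pitch) Rx(roll)).
In Python, from workcell import env gives the robot as it stands.
- The arm moves only by the shell command python3 -m pendant 'ROWS' [OPENING] [FORCE]. ROWS is text: rows parted by semicolons, each of 6 numbers parted by spaces: the shift along the tool's x, y, z in mm, then the turn, a rotation vector about the tool's x, y, z in degrees. A call has 1 to 5 rows; each row is the pose to reach, as a shift and turn from the pose commanded when the call began, along the tool's axes at that moment; what a row does not reach only later rows make up. A row lasts 1/8 s, in which the tool goes at most 62.5 mm and 10.7 degrees, less where a joint would pass 70% of its speed; a pose out of reach is approached as far as the arm can. A call with a gripper value outside its range is refused whole. OPENING is the opening, from 0 (shut) to 1 (fully open), set as the call begins (- or left out, the last holds). The fingers move at their own pace and stop on an object; FORCE is the grip in N (left out, the last holds). Time passes only in rows, so rows that repeat a pose let the fingers close. It gives the time, the measured TCP pose, the force, the opening and the grip force at its end, in the units of the state.
- env.state(): the state, without advancing time (a new reading comes with each control period).
- env.camera(name): name is "scene" or "top" or "wrist"; returns (picture, depth): 480x640x3 uint8, red, green, blue; 480x640 float32, mm along the optical axis (not along the pixel's ray), 0 where there is no reading.
- env.camera_params(name): a dict with "K" (3x3 intrinsics, pixels), "dist" ([k1, k2, p1, p2, k3] as OpenCV has them; the pictures are not rectified), "rvec" (rotation vector, rad) and "tvec" (3), from world to camera coordinates, as OpenCV has them; the wrist camera has in their place "hand_eye" (4x4, takes a point from camera to tool coordinates, whose origin is the TCP and whose axes are the flange's). Camera axes: x right, y down, z forward; pixel columns grow to the right and rows downward; lengths in mm; the calibration is good to about 2 mm. A picture is of the moment at which its call begins: read the wrist's pose just before it. camera_params takes no time and is no camera call.
- env.job_done(): hands the job in; it is judged then, once.
The state is a dict: "t": time; "q": joint angles; "joint_velocities": joint speeds; "effort": joint torques, N m; "position": TCP position; "orientation": TCP orientation; "force": force on the tool from outside, world axes, zero at the start; "wrist_torque": the same for the moment, N m; "opening": finger opening in mm; "grip_force": force on a finger pad.
Only numpy, scipy, OpenCV 4.12 (cv2) and the standard library are available. Lean on these libraries where they do the work, as an engineer would, in place of code of your own. Each camera call takes 0.05 s, during which the arm holds its last target. There are 200 camera calls.

## Working session

There is one attempt and no reset: what is moved stays moved. The work goes in short steps, Python scripts to look and compute and a shell command to move; the robot and the scene stay as the last step left them, time stands still between calls to the robot, and variables do not carry over. Pictures are saved under pics/ and viewed, at most 10 in all, crops included, and the job is handed in when it is done.

```bash
ls; mkdir -p pics; python3 - <<'E'
from workcell import env
import cv2,numpy as np
for n in("scene","top"):
    p,d=env.camera(n); cv2.imwrite(f"pics/{n}0.png",p[:,:,::-1]); np.savez(f"pics/{n}0.npz",p=p,d=d)
    c=env.camera_params(n); print(n,c["K"],c["dist"],c["rvec"],c["tvec"])
print(env.state())
E
```

```text
pics
scene [[521.82131704   0.         318.83339195]
 [  0.         521.82131704 235.5218572 ]
 [  0.           0.           1.        ]] [-0.11178984  0.          0.          0.          0.        ] [ 1.18975674  2.23453281 -1.08933581] [ 291.76857234 -167.06699691 1401.71735451]
top [[580.45653223   0.         336.96586108]
 [  0.         580.45653223 235.69733616]
 [  0.           0.           1.        ]] [-0.1611727  0.         0.         0.         0.       ] [ 2.15791867 -2.20455553  0.04402011] [  30.25681786  533.47643608 1370.50788427]
{'t': 0.1, 'q': array([-1.20560381,  0.33280444, -0.06468857,  1.46086704,  0.02160584,
        1.34988108, -0.08853029]), 'joint_velocities': array([ 3.38438974e-04, -2.69300923e-03, -1.00167047e-04, -2.24836723e-03,
        5.99986663e-04,  8.75280910e-05, -2.03651055e-03]), 'effort': array([ 3.72644326e-04, -6.24543071e+01,  2.37097708e-02, -3.90718889e+01,
       -6.16429257e-02,  3.64426291e-02,  2.29313844e-05]), 'position': array([236.25099023, 578.35064419, 291.53141582]), 'orientation': array([-3.14033001e+00,  6.63204887e-05,  2.75377979e+00]), 'force': array([-0.35672162, -0.35571903,  0.46245605]), 'wrist_torque': array([-0.0082631 , -0.04350252, -0.03701711]), 'grip_force': 0.0, 'opening': 87.1144110309572}
```

View pics/scene0.png

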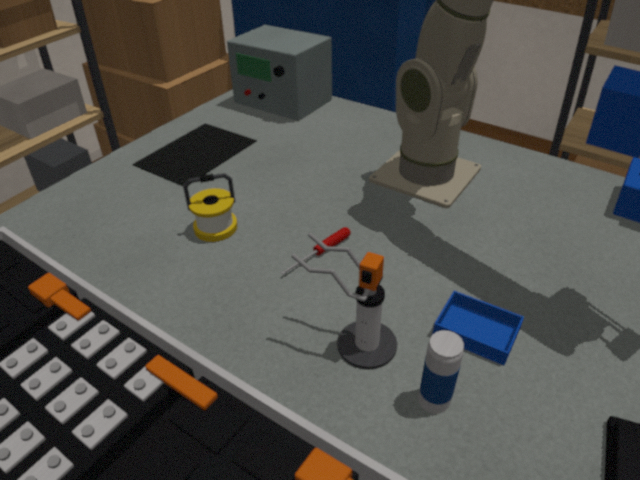

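View pics/top0.png

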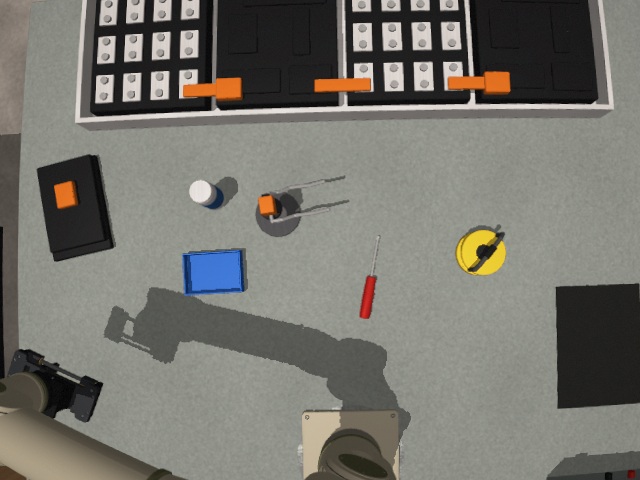

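The scene view shows the lantern at (213,210), the pole head at (371,270), the hook prongs reaching to (285,270), and the can at (441,370). In the top view the lantern is at (482,251), the foot at (278,214), and the prong tips at (345,178) and (348,201). Next I'll enlarge crops of these areas.

```bash
python3 - <<'E'
import cv2,numpy as np
s=cv2.imread("pics/scene0.png");t=cv2.imread("pics/top0.png")
def cr(im,x,y,w,h): 
    k=400//w if 400%w==0 else 400/w
    return cv2.resize(im[y:y+h,x:x+w],(400,300),interpolation=cv2.INTER_CUBIC)
o=np.vstack([np.hstack([cr(s,170,165,100,75),cr(s,270,225,133,100)]),np.hstack([cr(t,440,215,100,75),cr(t,250,165,100,75)])])
cv2.imwrite("pics/crops1.png",o)
E
```

```text
(no output)
```

View pics/crops1.png

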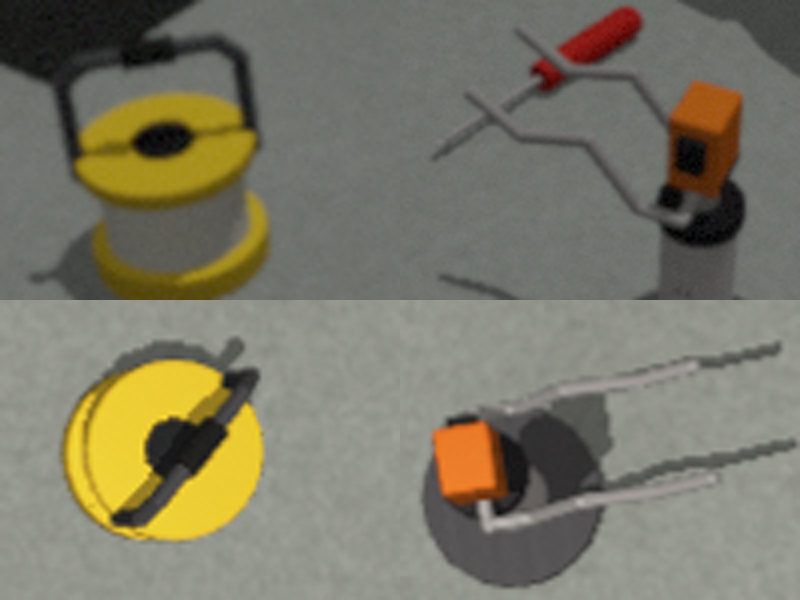

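The crops show these points, in full-image pixels:
- **Scene view:** sleeve (207,178), prong tips (292.3,256) and (309,235), prong dips (309,270) and (325,249), head top (372.6,259), button (366.7,277).
- **Top view:** sleeve (489.5,253), bar ends (472.5,269) and (501,234.5), prong tips (324.3,181.5) and (329,209.8).

```bash
cat > h.py <<'E'
import cv2,numpy as np
from workcell import env
def ray(n,uv):
    c=env.camera_params(n);R=cv2.Rodrigues(np.array(c["rvec"],float))[0]
    x=cv2.undistortPoints(np.array([[uv]],float),c["K"],np.array(c["dist"],float))[0,0]
    return -R.T@np.array(c["tvec"]).ravel(), R.T@np.r_[x,1]   # origin, direction per mm depth
def tri(r1,r2):
    (a,d),(b,e)=r1,r2
    s=np.linalg.lstsq(np.c_[d,-e],b-a,rcond=None)[0]
    p,q=a+s[0]*d,b+s[1]*e
    return (p+q)/2,np.linalg.norm(p-q)
def atz(r,z): o,d=r;return o+d*(z-o[2])/d[2]
def proj(n,P):
    c=env.camera_params(n);return cv2.projectPoints(np.array(P,float).reshape(-1,3),np.array(c["rvec"],float),np.array(c["tvec"],float),c["K"],np.array(c["dist"],float))[0].reshape(-1,2)
E
python3 - <<'E'
from h import *
np.set_printoptions(precision=1,suppress=True)
pts={"sleeve":((207,178),(489.5,253)),"barA":((187.5,181.2),(472.5,269.3)),"barB":((228.7,175.5),(501.3,234.5)),
"barAx":((187.5,181.2),(501.3,234.5)),"tip1":((292.3,255.9),(324.3,181.5)),"tip2":((308.9,235),(329,209.75)),"headtop":((372.6,259.2),(266,206))}
for k,(a,b) in pts.items(): print(k,*tri(ray("scene",a),ray("top",b)))
print("cams",ray("scene",(0,0))[0],ray("top",(0,0))[0])
# orange/yellow depth clouds
for n in("scene","top"):
    z=np.load(f"pics/{n}0.npz");p=z["p"];d=z["d"];h=cv2.cvtColor(p,cv2.COLOR_RGB2HSV)
    for nm,lo,hi,box in(("or",(5,150,80),(18,255,255),(250,190,400,300)),("ye",(22,150,80),(35,255,255),(170,170,550,300))):
        m=cv2.inRange(h,lo,hi)>0;mm=np.zeros_like(m);mm[box[1]:box[3],box[0]:box[2]]=m[box[1]:box[3],box[0]:box[2]]
        v,u=np.nonzero(mm&(d>0))
        P=np.array([(lambda r:r[0]+r[1]*d[y,x])(ray(n,(x,y))) for x,y in zip(u,v)])
        print(n,nm,len(P),P.min(0),P.max(0));zt=np.percentile(P[:,2],97)
        T=P[P[:,2]>zt-5];rc=cv2.minAreaRect(T[:,:2].astype(np.float32));print(" top",zt,T.mean(0),rc)
for nm,b,zz in(("foot",(278,214),10),):
    print(nm,atz(ray("top",b),zz))
E
```

```text
sleeve [ 482.7 -318.3  136.6] 3.683622859690942
barA [ 482.2 -313.7  130.8] 97.99544551806405
barB [ 492.8 -301.5  161.7] 88.47959859473296
barAx [ 520.9 -343.3  140.7] 0.8496150187709844
tip1 [638.8  39.2 190.4] 1.4986443789485044
tip2 [578.9  30.4 190.4] 1.7932180058621736
headtop [588.1 161.3 204.3] 0.98888371023285
cams [1141.7  454.5  753.5] [ 450.5   -7.5 1400.3]
scene or 523 [577.8 148.3 161.8] [615.  179.1 210.9]
 top 210.07882851753718 [597.  163.6 208.4] ((596.2560424804688, 163.20431518554688), (35.643253326416016, 28.151762008666992), 7.4125142097473145)
scene ye 1278 [ 438.8 -364.6    0.6] [ 541.3 -261.6   93.6]
 top 84.08378496136426 [ 491.9 -312.    81.5] ((489.3350830078125, -313.26580810546875), (101.10343170166016, 100.20865631103516), 41.16011047363281)
top or 309 [572.2 144.2  -3.6] [627.  210.7 216. ]
 top 213.59135224752887 [591.5 161.  210.7] ((591.818603515625, 160.87254333496094), (34.49678421020508, 29.918821334838867), 7.447146892547607)Traceback (most recent call last):
  File "<stdin>", line 13, in <module>
  File "h.py", line 4, in ray
    c=env.camera_params(n);R=cv2.Rodrigues(np.array(c["rvec"],float))[0]
ValueError: time passes only in moves, steps and waits
```

```bash
cat >> h.py <<'E'
from scipy.spatial.transform import Rotation as Ro
np.set_printoptions(precision=2,suppress=True)
def rows(p0,o0,targets):
    """shift/turn in tool axes from pose (p0,o0 rpy) to each chained target (xyz, yaw deg), tool down"""
    R=Ro.from_euler("xyz",o0);p=np.array(p0,float)
    for t,y in targets:
        T=Ro.from_euler("xyz",[np.pi,0,np.radians(y)])
        print("shift",R.inv().apply(np.array(t)-p),"turn",np.degrees((R.inv()*T).as_rotvec()));R,p=T,np.array(t,float)
def wray(S,uv):
    c=env.camera_params("wrist");H=np.array(c["hand_eye"]);R=Ro.from_euler("xyz",S["orientation"]).as_matrix()
    x=cv2.undistortPoints(np.array([[uv]],float),c["K"],np.array(c["dist"],float))[0,0]
    return np.array(S["position"])+R@H[:3,3], R@H[:3,:3]@np.r_[x,1]
E
python3 - <<'E'
from h import *
for k,(a,b) in {"A":((187.5,181.2),(501.3,234.5)),"B":((228.7,175.5),(472.5,269.3))}.items(): print(k,*tri(ray("scene",a),ray("top",b)))
print(env.camera_params("wrist")["hand_eye"])
s=env.state();rows(s["position"],s["orientation"],[((440,180,370),120),((450,-100,370),130),((470,-310,340),140)])
E
```

```text
A [ 520.91 -343.3   140.74] 0.8496150187709844
B [ 449.15 -280.59  137.7 ] 7.433878674363617
[[  0.    -0.95  -0.3   83.91]
 [  1.     0.    -0.     0.75]
 [  0.    -0.3    0.95 -91.21]
 [  0.     0.     0.     1.  ]]
shift [-339.27 -291.82  -78.08] turn [-0.07  0.03 37.78]
shift [-247.49 -131.34   -0.  ] turn [ -0.   0. -10.]
shift [-173.73 -119.66   30.  ] turn [  0.   0. -10.]
```

```bash
python3 -m pendant '-20 -20 -40 0 0 8; -80 -70 -78 0 0 18; -130 -115 -78 0 0 28; -180 -155 -78 0 0 37; -220 -190 -78 0 0 37' 1; python3 -m pendant '-45 -40 0 0 0 0; -90 -80 0 0 0 0; -120 -102 0 0 0 0; -120 -102 0 0 0 0; -120 -102 0 0 0 0'; python3 - <<'E'
from h import *
s=env.state();print(s["q"],s["position"],s["orientation"]);rows(s["position"],s["orientation"],[((450,-100,370),130),((470,-310,340),140)])
E
```

```text
t: 0.72
position: [360.0, 334.7, 370.0]
orientation: [3.141, -0.0, 2.106]
force: [1.4, 0.3, 0.5]
opening: 87.3
grip_force: 0.0
t: 1.35
position: [333.0, 182.0, 370.0]
orientation: [3.141, -0.0, 2.109]
force: [-0.5, 0.7, -0.7]
opening: 87.0
grip_force: 0.0
[-0.9  -0.28  0.23  1.92  0.06  1.5  -0.15] [332.97 182.01 369.97] [ 3.14 -0.    2.11]
shift [-302.15  -43.92   -0.12] turn [ 0.01 -0.01 -9.19]
shift [-173.73 -119.66   30.  ] turn [  0.   0. -10.]
```

```bash
python3 -m pendant '-60 0 0 0 0 0; -120 -10 0 0 0 -4; -180 -24 0 0 0 -9; -240 -35 0 0 0 -9; -302 -44 0 0 0 -9'; python3 -m pendant '-50 -35 0 0 0 -5; -100 -70 0 0 0 -10; -150 -105 15 0 0 -10; -174 -120 30 0 0 -10; -174 -120 30 0 0 -10'; python3 -m pendant '0 0 0 0 0 0; 0 0 0 0 0 0'; python3 - <<'E'
from h import *
s=env.state();p,d=env.camera("wrist");np.savez("pics/w1.npz",p=p,d=d,pos=s["position"],ori=s["orientation"]);cv2.imwrite("pics/w1.png",p[:,:,::-1]);print(s["q"],s["position"],s["orientation"])
E
```

```text
t: 1.98
position: [450.8, -101.2, 370.1]
orientation: [3.142, 0.001, 2.267]
force: [1.5, 1.1, -0.2]
opening: 87.4
grip_force: 0.0
t: 2.6
position: [468.9, -312.2, 338.0]
orientation: [-3.136, -0.002, 2.437]
force: [0.5, 0.2, 0.6]
opening: 86.6
grip_force: 0.0
t: 2.85
position: [469.8, -309.5, 340.5]
orientation: [3.14, 0.0, 2.442]
force: [1.1, -0.8, -0.2]
opening: 87.0
grip_force: 0.0
[-0.42  0.28  1.13  1.6  -0.26  1.42  1.6 ] [ 469.84 -309.47  340.45] [3.14 0.   2.44]
```

View pics/w1.png

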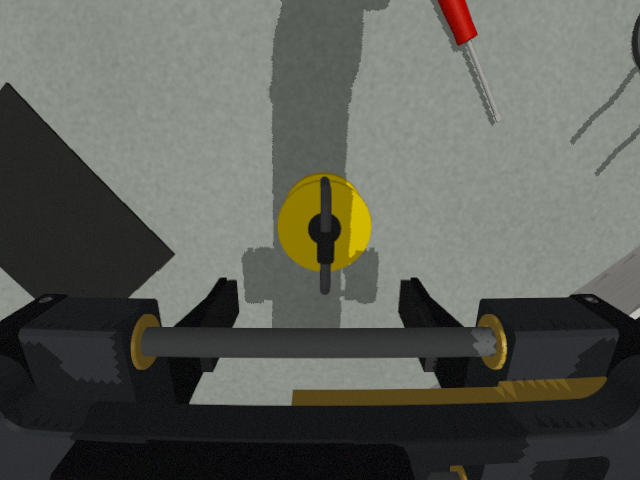

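The wrist picture shows the lantern from above. The bar runs straight up the image from (325,180) to (325,292), with the sleeve centre at about (325,250).

```bash
python3 - <<'E'
from h import *
z=np.load("pics/w1.npz");S=dict(position=z["pos"],orientation=z["ori"])
for n,uv in(("sleeve",(325,250)),("endfar",(325,181)),("endnear",(325,290))):
    print(n,atz(wray(S,uv),142))
print(tri(wray(S,(325,250)),ray("top",(489.5,253))),tri(wray(S,(325,250)),ray("scene",(207,178))))
rows(S["position"],S["orientation"],[((485,-313,193),139.9)])
E
```

```text
sleeve [ 488.6  -316.04  142.  ]
endfar [ 440.09 -275.82  142.  ]
endnear [ 519.81 -341.88  142.  ]
(array([ 480.72, -309.61,  169.11]), np.float64(1.3840069675767008)) (array([ 488.34, -315.57,  140.93]), np.float64(1.692222946069241))
shift [-13.8    6.88 147.47] turn [0.07 0.03 0.04]
```

```bash
python3 - <<'E'
from h import *
s=env.state();rows(s["position"],s["orientation"],[((488,-316,193),140.2)])
E
```

```text
shift [-18.02   6.61 147.54] turn [ 0.09  0.03 -0.27]
```

```bash
python3 -m pendant '-18 6.6 30 0 0 0; -18 6.6 60 0 0 0; -18 6.6 85 0 0 0; -18 6.6 95 0 0 0; -18 6.6 95 0 0 0' 1 ; python3 - <<'E'
from h import *
s=env.state();p,d=env.camera("wrist");cv2.imwrite("pics/w2.png",p[:,:,::-1]);np.savez("pics/w2.npz",pos=s["position"],ori=s["orientation"])
c=env.camera_params("wrist");H=np.linalg.inv(np.array(c["hand_eye"]))
q=(H@np.r_[0,0,51,1])[:3];print("grasp pt px",cv2.projectPoints(q.reshape(1,3),np.zeros(3),np.zeros(3),c["K"],np.array(c["dist"]))[0].ravel(),s["position"])
E
```

```text
t: 3.52
position: [487.2, -317.0, 245.3]
orientation: [3.141, -0.0, 2.441]
force: [-0.7, -0.1, 0.6]
opening: 87.1
grip_force: 0.0
grasp pt px [316.82 315.99] [ 487.22 -316.96  245.31]
```

View pics/w2.png

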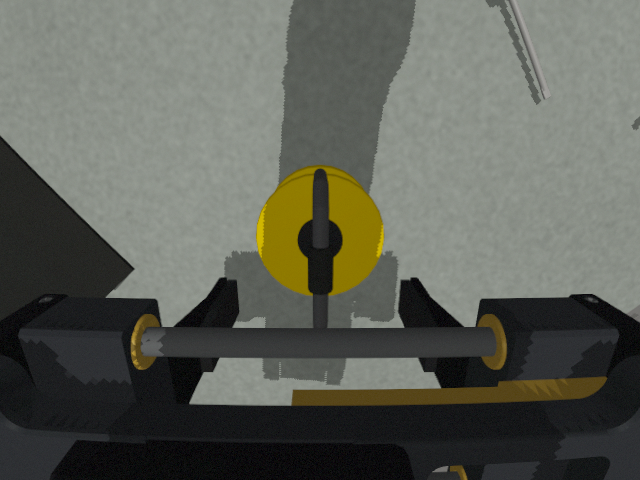

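The bar is at column 320, midway between the fingers at columns 238 and 400, and the sleeve centre is at about (320,270).

```bash
python3 - <<'E'
from h import *
z=np.load("pics/w2.npz");S=dict(position=z["pos"],orientation=z["ori"]);z1=np.load("pics/w1.npz");S1=dict(position=z1["pos"],orientation=z1["ori"])
r=wray(S,(320,270));print(atz(r,142),tri(r,wray(S1,(325,250))),tri(r,ray("scene",(207,178))))
s=env.state();t=atz(r,142);t[2]=193;rows(s["position"],s["orientation"],[(t,140)])
E
```

```text
[ 486.94 -314.35  142.  ] (array([ 497.96, -323.15,  108.77]), np.float64(0.35888814375538697)) (array([ 487.59, -314.95,  140.44]), np.float64(0.4265283169806039))
shift [ 2.29  1.97 52.89] turn [ 0.04  0.05 -0.18]
```

```bash
python3 -m pendant '2 1 20 0 0 0; 2 1 40 0 0 0; 2 1 53 0 0 0; 2 1 53 0 0 0; 2 1 53 0 0 0' 1 ; python3 -m pendant '0 0 0 0 0 0; 0 0 0 0 0 0; 0 0 0 0 0 0; 0 0 0 0 0 0; 0 0 0 0 0 0' 0 35;python3 -m pendant '0 0 0 0 0 0; 0 0 0 0 0 0; 0 0 0 0 0 0; 0 0 0 0 0 0; 0 0 0 0 0 0'
```

```text
t: 4.2
position: [486.1, -315.8, 192.3]
orientation: [-3.142, 0.0, 2.439]
force: [-0.3, -0.1, 1.0]
opening: 86.7
grip_force: 0.0
t: 4.82
position: [486.1, -315.5, 192.0]
orientation: [3.142, -0.0, 2.44]
force: [-1.0, 0.4, 0.6]
opening: 45.3
grip_force: 0.0
t: 5.45
position: [486.2, -315.2, 191.9]
orientation: [3.141, -0.0, 2.44]
force: [1.6, 0.8, -1.1]
opening: 15.0
grip_force: 35.0
```

```bash
python3 -m pendant '0 0 -25 0 0 0; 0 0 -50 0 0 0; 0 0 -75 0 0 0; 0 0 -100 0 0 0; 0 0 -100 0 0 0'; python3 - <<'E'
from h import *
s=env.state();print(s["q"]);rows(s["position"],s["orientation"],[((540,-200,300),163),((600,-90,300),186.7)])
E
```

```text
t: 6.08
position: [486.2, -316.0, 292.8]
orientation: [3.141, 0.002, 2.439]
force: [1.1, -0.2, -5.0]
opening: 14.7
grip_force: 35.0
[-0.36  0.37  1.09  1.63 -0.34  1.35  1.65]
shift [ 33.82 123.31  -7.19] turn [  0.01   0.11 -23.23]
shift [-25.22 122.74   0.  ] turn [  0.    0.  -23.7]
```

```bash
python3 -m pendant '8 30 -3 0 0 -6; 17 60 -7 0 0 -12; 25 90 -7 0 0 -18; 34 123 -7 0 0 -23; 34 123 -7 0 0 -23'; python3 -m pendant '-6 30 0 0 0 -6; -12 60 0 0 0 -12; -18 90 0 0 0 -18; -25 123 0 0 0 -24; -25 123 0 0 0 -24'; python3 -m pendant '0 0 0 0 0 0; 0 0 0 0 0 0; 0 0 0 0 0 0'; python3 - <<'E'
from h import *
s=env.state();p,d=env.camera("wrist");cv2.imwrite("pics/w3.png",p[:,:,::-1]);np.savez("pics/w3.npz",pos=s["position"],ori=s["orientation"],p=p,d=d);print(s["q"])
E
```

```text
t: 6.7
position: [541.1, -195.4, 297.6]
orientation: [3.14, -0.002, 2.848]
force: [0.8, -0.7, -3.5]
opening: 15.0
grip_force: 35.0
t: 7.32
position: [600.9, -85.8, 297.6]
orientation: [3.141, -0.001, -3.017]
force: [-0.0, -0.1, -5.1]
opening: 15.1
grip_force: 35.0
t: 7.7
position: [599.5, -90.2, 299.0]
orientation: [3.141, 0.0, -3.025]
force: [0.4, 0.6, -3.4]
opening: 14.9
grip_force: 35.0
[-0.59  0.37  0.86  1.54 -0.28  1.36  1.98]
```

View pics/w3.png

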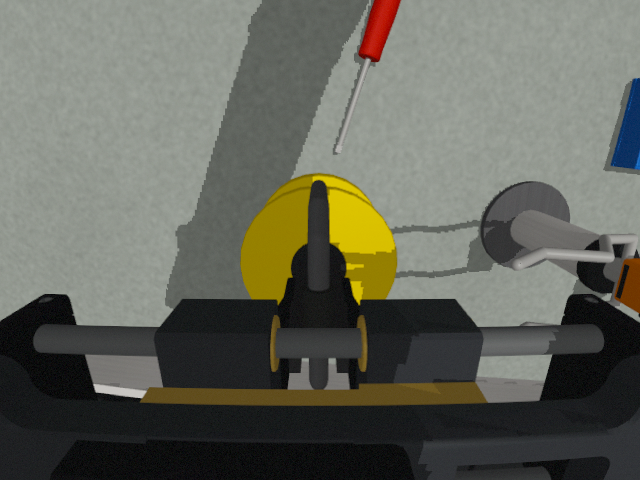

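The wrist view shows the lantern in the grip and hanging level. The near prong's tip is at (518,265) with its dip just right of that, and the far prong is hidden by the gripper.

```bash
python3 - <<'E'
from h import *
z=np.load("pics/w3.npz");S=dict(position=z["pos"],orientation=z["ori"])
r=wray(S,(518,264))
print("tip2 wrist@198",atz(r,198),"x scene",tri(r,ray("scene",(308.9,235))),"x top",tri(r,ray("top",(329,209.75))))
print("foot top",atz(ray("top",(278.6,213.9)),10))
for n in("scene",):
  for a in((292.3,255.9),(308.9,235)): print("tip scene@198",atz(ray(n,a),198))
for a in((324.3,181.5),(329,209.75)): print("tip top@198",atz(ray("top",a),198))
# foot in wrist depth
p,d=z["p"],z["d"];print("depth tip",d[260:268,514:522].min(),"implies",r[0]+r[1]*d[260:268,514:522][d[260:268,514:522]>0].min())
c=env.camera_params("wrist");print(c["K"][0])
E
```

```text
tip2 wrist@198 [578.65  35.13 198.  ] x scene (array([581.44,  34.7 , 195.22]), np.float64(5.838022795554916)) x top (array([576.73,  30.68, 204.32]), np.float64(0.25032192518188084))
foot top [590.2  158.81  10.  ]
tip scene@198 [646.    44.22 198.  ]
tip scene@198 [586.98  35.37 198.  ]
tip top@198 [637.13  39.51 198.  ]
tip top@198 [577.52  30.84 198.  ]
depth tip 0.0 implies [578.31  34.4  199.05]
[335.03   0.   318.21]
```

```bash
python3 - <<'E'
from h import *
s=env.state();rows(s["position"],s["orientation"],[((621,-60,267),188),((604,67,267),188),((604,67,240),188)])
E
```

```text
shift [-24.75  27.3   32.02] turn [ 0.01  0.01 -1.27]
shift [ -0.84 128.13   0.  ] turn [0. 0. 0.]
shift [-0. -0. 27.] turn [0. 0. 0.]
```

```bash
python3 -m pendant '-12 14 0 0 0 -1.3; -25 27 10 0 0 -1.3; -25 27 25 0 0 -1.3; -25 27 32 0 0 -1.3; -25 27 32 0 0 -1.3'; python3 -m pendant '0 15 0 0 0 0; 0 30 0 0 0 0; 0 45 0 0 0 0; 0 60 0 0 0 0; 0 70 0 0 0 0';python3 -m pendant '0 0 0 0 0 0; 0 0 0 0 0 0; 0 0 0 0 0 0'; python3 - <<'E'
from h import *
s=env.state();print(s["q"]);ims=[]
w,_=env.camera("wrist");sc,_=env.camera("scene");np.savez("pics/v4.npz",pos=s["position"],ori=s["orientation"],w=w,sc=sc)
o=np.vstack([cv2.resize(w[160:330,300:640],(600,300)),cv2.resize(sc[200:330,240:500],(600,300),interpolation=cv2.INTER_CUBIC)])
cv2.imwrite("pics/v4.png",o[:,:,::-1])
rows(s["position"],s["orientation"],[((604,67,267),188)])
E
```

```text
t: 8.38
position: [620.8, -60.4, 266.1]
orientation: [-3.141, -0.002, -3.002]
force: [-0.1, -0.6, -4.5]
opening: 14.7
grip_force: 35.0
t: 9.0
position: [611.5, 11.2, 267.0]
orientation: [3.141, 0.0, -2.999]
force: [-0.1, 0.3, -4.3]
opening: 14.9
grip_force: 35.0
t: 9.38
position: [611.6, 8.7, 267.0]
orientation: [-3.141, 0.0, -3.002]
force: [0.1, 0.3, -4.7]
opening: 14.8
grip_force: 35.0
[-0.71  0.4   0.81  1.57 -0.29  1.3   1.85]
shift [-0.6  58.78  0.02] turn [-0.01  0.    0.01]
```

View pics/v4.png

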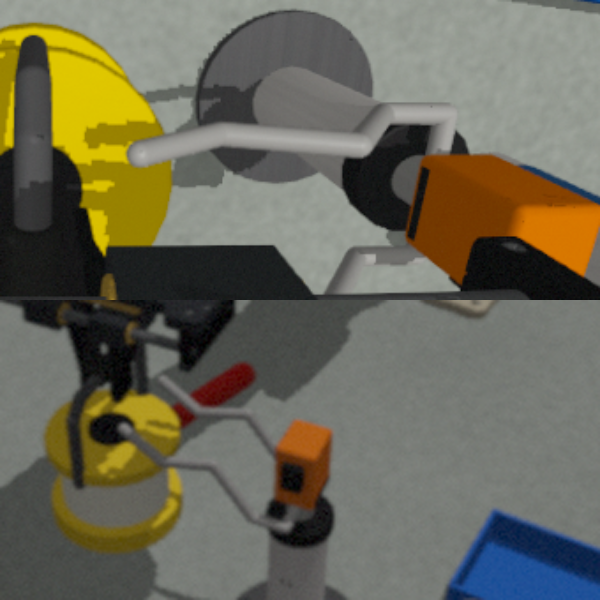

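The wrist view shows the near tip at about (378,247) and the prong running to the right. The bar is above tip height and the cap is below the prong.

```bash
python3 - <<'E'
from h import *
z=np.load("pics/v4.npz");S=dict(position=z["pos"],orientation=z["ori"])
f=lambda x,y:(300+x*340/600,160+y*170/300)
u=f(136,153);print("tip",u,atz(wray(S,u),197))
z3=np.load("pics/w3.npz");print(tri(wray(S,u),wray(dict(position=z3["pos"],orientation=z3["ori"]),(518,264))))
for n,c,zz in(("bend tip/dip",(220,136),177),("knee",(365,146),189),("crossbar corner",(395,112),150)):print(n,atz(wray(S,f(*c)),zz))
# head top corners near/far left edge
for c in((490,157),(595,200)):print("head top",atz(wray(S,f(*c)),210))
E
```

```text
tip (377.06666666666666, 246.7) [579.33  35.17 197.  ]
(array([578.69,  34.82, 198.49]), np.float64(0.33397612156937256))
bend tip/dip [576.08  65.69 177.  ]
knee [569.7  106.89 189.  ]
crossbar corner [564.6  139.45 150.  ]
head top [562.63 130.4  210.  ]
head top [570.67 169.04 210.  ]
```

```bash
python3 -m pendant '-1 15 0 0 0 0; -2 30 0 0 0 0; -2.4 45 0 0 0 0; -2.4 61 0 0 0 0; -2.4 61 0 0 0 0'; python3 -m pendant '0 0 5 0 0 0; 0 0 10 0 0 0; 0 0 15 0 0 0; 0 0 20 0 0 0; 0 0 24 0 0 0'; python3 -m pendant '0 0 2 0 0 0; 0 0 4 0 0 0; 0 0 6 0 0 0; 0 0 6 0 0 0; 0 0 6 0 0 0'
```

```text
t: 10.1
position: [605.1, 72.7, 266.8]
orientation: [3.141, -0.0, -2.997]
force: [-0.8, -0.1, -5.1]
opening: 14.9
grip_force: 35.0
t: 10.72
position: [605.3, 70.2, 242.6]
orientation: [-3.142, -0.0, -3.001]
force: [0.2, 0.2, -4.9]
opening: 14.7
grip_force: 35.0
t: 11.35
position: [605.4, 70.3, 237.1]
orientation: [3.142, 0.0, -3.001]
force: [-0.3, -0.4, -3.1]
opening: 14.9
grip_force: 35.0
```

```bash
python3 -m pendant '0 0 1 0 0 0; 0 0 1.5 0 0 0; 0 0 1.5 0 0 0; 0 0 1.5 0 0 0'; python3 -m pendant '0 0 1 0 0 0; 0 0 1 0 0 0; 0 0 1 0 0 0'
```

```text
t: 11.85
position: [605.5, 70.3, 235.8]
orientation: [3.141, 0.001, -3.001]
force: [-1.7, -0.1, 0.7]
opening: 14.8
grip_force: 35.0
t: 12.22
position: [605.6, 70.2, 235.5]
orientation: [3.141, 0.001, -3.001]
force: [-4.2, 0.5, 8.7]
opening: 15.3
grip_force: 35.0
```

```bash
python3 -m pendant '0 0 -1 0 0 0; 0 0 -1 0 0 0'; python3 -m pendant '0 0 0 0 0 0; 0 0 0 0 0 0; 0 0 0 0 0 0; 0 0 0 0 0 0; 0 0 0 0 0 0' 0.6; python3 -m pendant '0 0 0 0 0 0; 0 0 0 0 0 0; 0 0 0 0 0 0; 0 0 0 0 0 0; 0 0 0 0 0 0'; python3 - <<'E'
from h import *
sc,_=env.camera("scene");w,_=env.camera("wrist")
o=np.vstack([cv2.resize(sc[180:350,230:480],(441,300),interpolation=cv2.INTER_CUBIC),cv2.resize(w[140:400,130:512],(441,300))])
cv2.imwrite("pics/v5.png",o[:,:,::-1])
E
```

```text
t: 12.48
position: [605.5, 70.3, 235.7]
orientation: [3.142, 0.0, -3.001]
force: [-1.0, -0.6, 2.4]
opening: 14.5
grip_force: 35.0
t: 13.1
position: [605.4, 70.3, 235.4]
orientation: [3.142, -0.0, -3.001]
force: [-1.4, 0.5, 0.1]
opening: 50.2
grip_force: 0.0
t: 13.72
position: [605.4, 70.3, 235.5]
orientation: [3.142, 0.0, -3.001]
force: [0.2, 0.9, 0.5]
opening: 52.1
grip_force: 0.0
```

View pics/v5.png

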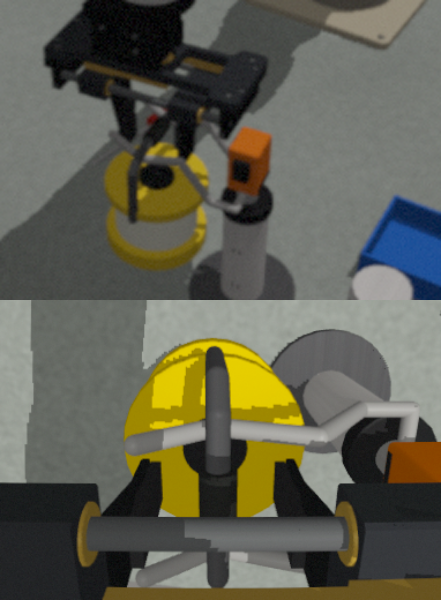

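The lantern hangs by its bar in the dips of both prongs, between the open fingers. Next I go straight up and turn to look at the head.

```bash
python3 -m pendant '0 0 -20 0 0 0; 0 0 -45 0 0 0; 0 0 -75 0 0 0; 0 0 -95 0 0 0; 0 0 -95 0 0 0'; python3 -m pendant '0 10 0 0 0 10; 0 20 0 0 0 20; 0 30 0 0 0 30; 0 40 0 0 0 40; 0 50 0 0 0 50' 1; python3 - <<'E'
from h import *
s=env.state();print(s["q"],s["position"]);rows(s["position"],s["orientation"],[((592,164,330),98)])
E
```

```text
t: 14.45
position: [606.1, 70.0, 333.1]
orientation: [3.141, 0.004, -3.001]
force: [0.7, 0.5, 0.4]
opening: 52.1
grip_force: 0.0
t: 15.08
position: [598.1, 120.1, 330.1]
orientation: [-3.141, -0.0, 2.404]
force: [0.4, -0.0, 0.6]
opening: 86.2
grip_force: 0.0
[-1.    0.39  0.97  1.49 -0.32  1.43  0.81] [598.06 120.08 330.11]
shift [34.02 28.43  0.11] turn [-0.04 -0.01 39.75]
```

```bash
python3 -m pendant '8 7 0 0 0 10; 17 14 0 0 0 20; 26 21 0 0 0 30; 34 28 0 0 0 40; 34 28 0 0 0 40'; python3 -m pendant '0 0 0 0 0 0; 0 0 0 0 0 0; 0 0 0 0 0 0'; python3 - <<'E'
from h import *
s=env.state();p,d=env.camera("wrist");cv2.imwrite("pics/w6.png",cv2.resize(p[120:420,120:520],(800,600),interpolation=cv2.INTER_CUBIC)[:,:,::-1]);np.savez("pics/w6.npz",pos=s["position"],ori=s["orientation"],p=p,d=d);print(s["q"])
E
```

```text
t: 15.7
position: [591.4, 164.4, 329.9]
orientation: [-3.141, 0.001, 1.714]
force: [0.2, -0.1, -0.6]
opening: 86.9
grip_force: 0.0
t: 16.08
position: [591.8, 162.9, 330.6]
orientation: [3.141, -0.0, 1.712]
force: [-0.2, 0.8, 0.1]
opening: 86.8
grip_force: 0.0
[-1.14  0.46  1.11  1.48 -0.41  1.45  0.12]
```

View pics/w6.png

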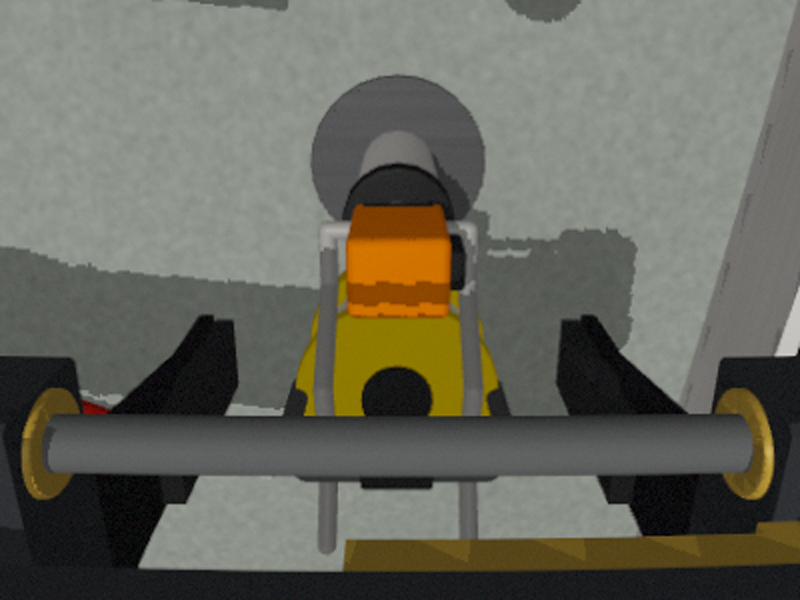

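The head top is centred at full pixel (319.5,258), midway between the fingers and square to them, with the button on the right. The lantern hangs behind it.

```bash
python3 - <<'E'
from h import *
z=np.load("pics/w6.npz");S=dict(position=z["pos"],orientation=z["ori"])
f=lambda x,y:(120+x/2,120+y/2)
C=[atz(wray(S,f(*c)),210) for c in((351,238),(448,238),(450,316),(347,316))];print(np.array(C),np.mean(C,0))
m=np.mean(C,0);d=z["d"];r=wray(S,(319,250));print("depth z",(r[0]+r[1]*d[250,319]),tri(wray(S,(319.5,258)),ray("scene",(372.6,259.2))))
m[2]=190+51;s=env.state();rows(s["position"],s["orientation"],[(m,98)])
E
```

```text
[[574.71 177.68 210.  ]
 [606.57 182.26 210.  ]
 [611.93 154.51 210.  ]
 [576.77 149.46 210.  ]] [592.5  165.98 210.  ]
depth z [591.34 171.69 208.43] (array([592.72, 164.54, 208.29]), np.float64(2.700681738230976))
shift [ 2.86  1.1  89.58] turn [ 0.   -0.02  0.1 ]
```

```bash
python3 -m pendant '2.5 1 20 0 0 0; 2.5 1 45 0 0 0; 2.5 1 70 0 0 0; 2.5 1 89 0 0 0; 2.5 1 89 0 0 0'; python3 -m pendant '0 0 0 0 0 0; 0 0 0 0 0 0; 0 0 0 0 0 0; 0 0 0 0 0 0; 0 0 0 0 0 0' 0 45;python3 -m pendant '0 0 0 0 0 0; 0 0 0 0 0 0; 0 0 0 0 0 0; 0 0 0 0 0 0; 0 0 0 0 0 0'
```

```text
t: 16.75
position: [591.7, 166.0, 239.8]
orientation: [-3.139, 0.001, 1.712]
force: [-0.3, 0.1, 0.5]
opening: 87.1
grip_force: 0.0
t: 17.38
position: [592.5, 166.0, 241.6]
orientation: [3.141, -0.0, 1.712]
force: [3.6, 0.1, -1.6]
opening: 44.7
grip_force: 1.6
t: 18.0
position: [592.0, 165.9, 241.6]
orientation: [-3.14, -0.0, 1.712]
force: [-6.1, 0.0, 5.0]
opening: 35.7
grip_force: 45.0
```

```bash
python3 -m pendant '0 0 -3 0 0 0; 0 0 -8 0 0 0; 0 0 -14 0 0 0; 0 0 -20 0 0 0; 0 0 -26 0 0 0'; python3 -m pendant '0 0 -6 0 0 0; 0 0 -12 0 0 0; 0 0 -18 0 0 0; 0 0 -24 0 0 0; 0 0 -30 0 0 0';python3 -m pendant '0 0 -6 0 0 0; 0 0 -12 0 0 0; 0 0 -18 0 0 0; 0 0 -24 0 0 0; 0 0 -30 0 0 0'
```

```text
t: 18.62
position: [592.0, 165.9, 267.7]
orientation: [-3.14, -0.0, 1.712]
force: [-3.8, 0.1, -8.9]
opening: 35.6
grip_force: 45.0
t: 19.25
position: [592.0, 165.9, 297.7]
orientation: [-3.14, -0.0, 1.712]
force: [-5.7, 0.3, -8.8]
opening: 35.4
grip_force: 45.0
t: 19.88
position: [592.0, 165.9, 327.7]
orientation: [-3.14, -0.0, 1.712]
force: [-5.3, -0.3, -8.8]
opening: 35.7
grip_force: 45.0
```

```bash
python3 -m pendant '0 0 -4 0 0 0; 0 0 -8 0 0 0; 0 0 -11 0 0 0; 0 0 -13 0 0 0; 0 0 -13 0 0 0'; python3 -m pendant '0 0 -0.7 0 0 0; 0 0 -1.3 0 0 0; 0 0 -1.3 0 0 0'
```

```text
t: 20.5
position: [592.0, 166.0, 340.8]
orientation: [-3.14, -0.001, 1.712]
force: [-6.7, -0.7, -7.1]
opening: 35.5
grip_force: 45.0
t: 20.88
position: [592.0, 165.9, 341.7]
orientation: [-3.14, -0.0, 1.712]
force: [-5.6, -0.3, -10.0]
opening: 35.6
grip_force: 45.0
```

```bash
python3 -m pendant '0 0 -0.5 0 0 0; 0 0 -1 0 0 0; 0 0 -1 0 0 0'; python3 -m pendant '0 0 -0.5 0 0 0; 0 0 -0.5 0 0 0; 0 0 -0.5 0 0 0; 0 0 -0.5 0 0 0; 0 0 -0.5 0 0 0'
```

```text
t: 21.25
position: [592.0, 165.9, 341.8]
orientation: [-3.14, 0.0, 1.712]
force: [-2.4, -0.7, -24.6]
opening: 35.4
grip_force: 45.0
t: 21.88
position: [592.0, 166.0, 341.8]
orientation: [-3.14, 0.001, 1.712]
force: [-0.6, -0.8, -28.3]
opening: 35.5
grip_force: 45.0
```

```bash
python3 -m pendant '0 0 0 0 0 0; 0 0 0 0 0 0; 0 0 0 0 0 0; 0 0 0 0 0 0; 0 0 0 0 0 0' - 55; python3 -m pendant '0 0 0 0 0 0; 0 0 0 0 0 0; 0 0 0 0 0 0; 0 0 0 0 0 0; 0 0 0 0 0 0'; python3 - <<'E'
from h import *
sc,_=env.camera("scene");cv2.imwrite("pics/v7.png",cv2.resize(sc[90:390,190:590],(800,600))[:,:,::-1])
E
```

```text
t: 22.5
position: [592.0, 166.0, 341.8]
orientation: [-3.14, 0.001, 1.712]
force: [-1.1, -0.4, -28.8]
opening: 35.5
grip_force: 55.0
t: 23.12
position: [592.0, 166.0, 341.8]
orientation: [-3.14, 0.001, 1.712]
force: [-1.5, -0.9, -29.1]
opening: 35.9
grip_force: 55.0
```

View pics/v7.png

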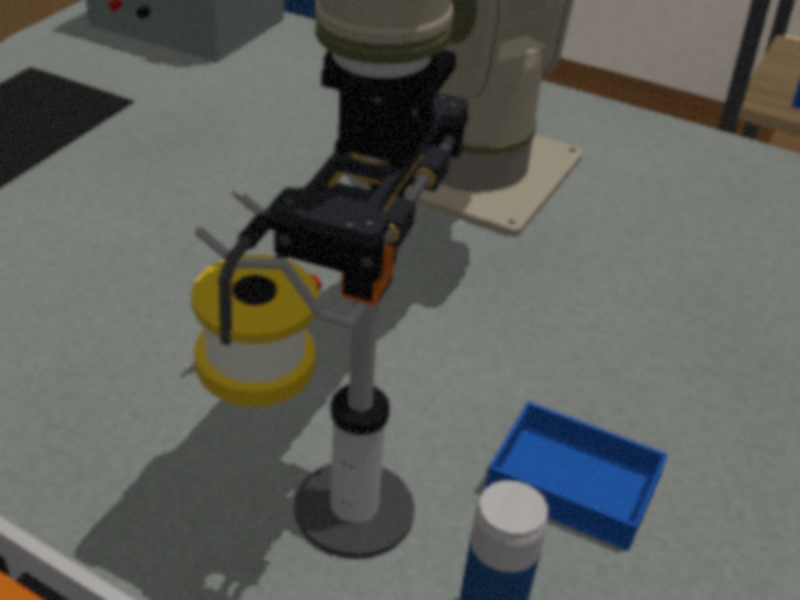

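The pole is fully up with its head in the grip, and the lantern hangs level on the hook. The tray and can have not moved.

```bash
python3 -c "
from workcell import env
print(env.job_done())"
```

```text
the job is handed in; nothing more can be done
None
```

I handed in the job with the lantern hanging freely on the hook and the gripper holding the button in and the pole pulled up 100 mm against its second stop, at about 23 of the 72 s.

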